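Turn the dissecting stage's under-light full up

ROBOT

A 6-joint arm with a two-finger parallel gripper is mounted at the origin on the work surface. World frame = base frame: x ahead of the robot, y to its left, z up, the work surface at z = 0. Lengths are in m, angles in rad, forces in N, time in s.
With the tool pointing down it reaches from about 0.25 to 0.775 m from the base axis. Payload 4 kg.
Tool frame: the origin (TCP) lies at the centre of the arm's flange, where the gripper is bolted on; the fingertips stand 199 mm ahead of it and the grasp point (between the pads) lies 180 mm ahead of it (robot.tcp_to_tips is the distance from the TCP to the fingertips, in m); z points along the fingers, y is the line along which they close (so a half turn about z gives the same grasp; the last joint's range is limited). The gripper opens to 94 mm and grips with 3 to 60 N. Pads are 16 mm wide; open, the fingers measure 119 mm over their backs; the gripper's body (75 mm by 177 mm) begins 78 mm behind the grasp point.
Start: joints at [1.054, 0.087, 1.371, -0, 1.684, -0.103], TCP at [0.221, 0.504, 0.405] pointing down, gripper open.
Joint ranges: [-3.1, 3.1], [-0.76, 2.03], [0.27, 2.55], [-1.08, 4.22], [0.17, 2.65], [-2.57, 2.57]. Speed limits (rad/s): [2.79, 2.79, 3.14, 3.14, 3.14, 3.14].

INTERFACE

Orientations are given as [roll, pitch, yaw] about the fixed x, y, z axes, in that order (R = Rz(yaw) Ry(pitch) Rx(roll)).
In Python, from bench import telemetry, snapshot, ticket, robot gives the robot as it stands.
- The arm moves only by the tool apply_moves, never from a script. Its argument "moves" is a list that holds one entry, the list of rows, each a list of 5 numbers: the shift along the tool's x, y, z in units of 50 mm (1.0 is 50 mm), then the turn about the tool's z in units of 10 degrees (1.0 is 10 degrees), then the closure, from 0 (fully open) to 1 (shut). A call has 1 to 10 rows; each row is the pose to reach, as a shift and turn from the pose commanded when the call began, along the tool's axes at that moment; what a row does not reach only later rows make up. A row lasts 1/8 s, in which the tool goes at most 62.5 mm and 10.7 degrees, less where a joint would pass 70% of its speed; a pose out of reach is approached as far as the arm can. A call with a gripper value outside its range is refused whole. The fingers move at their own pace and stop on an object; the grip force is fixed at half the most. Time passes only in rows, so rows that repeat a pose let the fingers close. It gives the time, the measured TCP pose, the force, the opening and the grip force at its end, in the units of the state.
- telemetry.get_obs(): the state, without advancing time (a new reading comes with each control period).
- snapshot(name): name is "scene" or "top" or "wrist"; returns a dict with "image" (400x640x3 uint8, red, green, blue), "fovy" (degrees; the focal length in pixels is half the picture's height over the tangent of half this angle, whatever the lens; pixels are square), "cx", "cy" (the principal point, pixels), "D" ([k1, k2, p1, p2, k3] as OpenCV has them; the pictures are not rectified), "R" (3x3) and "t" (3): a world point X has camera coordinates R X + t. Camera axes: x right, y down, z forward; pixel columns grow to the right and rows downward; lengths in m; the calibration is good to about 2 mm. A picture is of the moment at which its call begins. There is no depth.
- ticket.close_job(): hands the job in; it is judged then, once.
The state is a dict: "time": time; "joint_positions": joint angles; "qvel": joint speeds; "joint_torque": joint torques, N m; "tool_pos": TCP position; "ee_rot": TCP orientation; "wrist_force": force on the tool from outside, world axes, zero at the start; "wrist_torque": the same for the moment, N m; "width": finger opening in m; "finger_force": force on a finger pad.
Only numpy, scipy, OpenCV 4.12 (cv2) and the standard library are available. Lean on these libraries where they do the work, as an engineer would, in place of code of your own. Each camera call takes 0.05 s, during which the arm holds its last target. There are 200 camera calls.

TASK

The specimen in the glass dish needs more light from below: on the light base (the low cream box with the round glass stage) roll the wide black thumbwheel with a fingertip, towards the round stage, all the way to its stop. Leave the narrow thumbwheel beside it and the air pump's thumbwheel as they are.

Things in the scene. Friction and masses are not known exactly. Their poses are not given: they have to be found in the camera images.
- under_wheel (a joint): Turn (rad) of the light base's wide black thumbwheel: 0 to the stop at 1.50 (full up), growing as its top rolls to the stage. 60 mm diameter, 16 wide, level axle. Rubber rim, 0.7 N stiff, stays where left. Sprung: pressed, it sinks up to 6 mm, 1 N per mm. Pressed 3-5 mm and dragged 30 mm along the slot it turns 1 rad; strokes may be repeated. White bar on the rim: (value - 0.8) rad past the top.
- under_wheel_top (a point): Top of the wide wheel's rim when not pressed, over the middle of its 58 x 19 mm slot: 12 mm above the deck, 72 mm above the table. Fixed to the light base (cream box 210 x 180 mm, 60 high): x along the slot towards the round stage (the way to roll), y along the axle, z up. Stage: 116 mm wide, 2 mm proud, centre at x +95, y -42 mm from here, a glass dish 14 mm high on it.
- tint_wheel_mark (a point): White bar on the rim of the light base's narrow thumbwheel (60 mm diameter, 7 mm wide, in a 10 mm slot), which lies parallel to the wide wheel, 84 mm towards its -y. To be left alone.
- pump_wheel_mark (a point): White bar on the rim of the air pump's thumbwheel (60 mm diameter, 16 mm wide). The pump is a separate, smaller cream box, 170 x 130 mm and 60 mm high, with this one wheel and a black grille on top. To be left alone.

How it is judged:
At the end, for the whole second after the job is handed in: The light base's wide thumbwheel rests within 0.2 rad (about 11 degrees) of its full-up stop, that is above 1.30 rad; the narrow wheel and the pump's wheel have not been turned (value of joint under_wheel above 1.3 rad and velocity of joint under_wheel between -0.1 and 0.1 rad/s); the robot touches nothing.
It fails at once if the narrow thumbwheel of the light base is turned (its white bar moves more than 9 mm) (distance of tint_wheel_mark from where it was at the start of the episode above 0.009 m).
It fails at once if the air pump's thumbwheel is turned (its white bar moves more than 9 mm) (distance of pump_wheel_mark from where it was at the start of the episode above 0.009 m).
It also fails if it takes over 32 s, if anything falls off the work surface, if the arm or the gripper's body presses on something with over 40 N, if the wrist force passes 120 N, or if a joint passes its speed limit or range.

## Working session

There is one attempt and no reset: what is moved stays moved. The work goes in short steps, Python scripts to look and compute and a tool call to move; the robot and the scene stay as the last step left them, time stands still between calls to the robot, and variables do not carry over. Pictures are saved under pics/ and viewed, at most 10 in all, crops included, and the job is handed in when it is done.

Besides the shell and the picture viewer there is one more tool, called by a JSON object that holds its "name" and its "arguments", one argument or row to a line. apply_moves: Moves the arm, as the interface text tells. Its arguments: {"type":"object","properties":{"moves":{"type":"array","items":{"type":"array","items":{"type":"array","items":{"type":"number"}}}}},"required":["moves"]}

```bash
mkdir -p pics; cat > h.py <<'E'
from bench import telemetry, snapshot, ticket, robot
import numpy as np, cv2, pickle
def K(s):
    f=200/np.tan(np.radians(s["fovy"])/2)
    return np.array([[f,0,s["cx"]],[0,f,s["cy"]],[0,0,1.]])
def ray(s,px,z):
    p=cv2.undistortPoints(np.array([[px]],float),K(s),np.array(s["D"],float))[0,0]
    R=np.array(s["R"]);t=np.array(s["t"]);c=-R.T@t;d=R.T@np.array([p[0],p[1],1])
    return c+d*(z-c[2])/d[2]
def proj(s,X):
    R=np.array(s["R"]);return cv2.projectPoints(np.atleast_2d(np.array(X,float)),cv2.Rodrigues(R)[0],np.array(s["t"],float),K(s),np.array(s["D"],float))[0][:,0]
def take(n,tag):
    s=snapshot(n);pickle.dump(s,open(tag+".pkl","wb"));cv2.imwrite(f"pics/{tag}.png",s["image"][:,:,::-1]);return s
E
python3 - <<'E'
from h import *
for n in ("top","scene"): take(n,n+"1")
o=telemetry.get_obs();print(o["time"],o["tool_pos"],o["ee_rot"])
E
```

```text
0.1 [0.22110749 0.50348118 0.4036439 ] [-3.13965276e+00 -2.26527996e-04  2.72778145e+00]
```

View pics/top1.png

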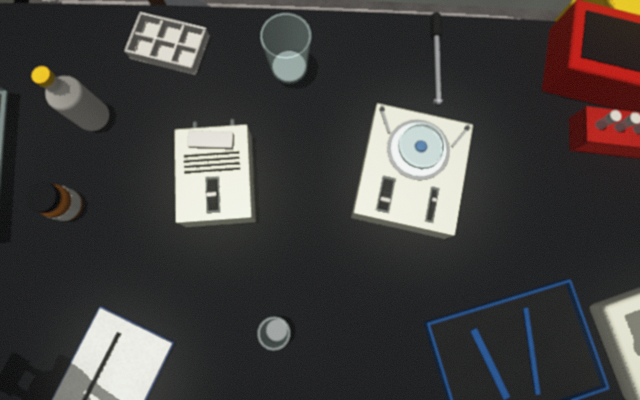

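View pics/scene1.png

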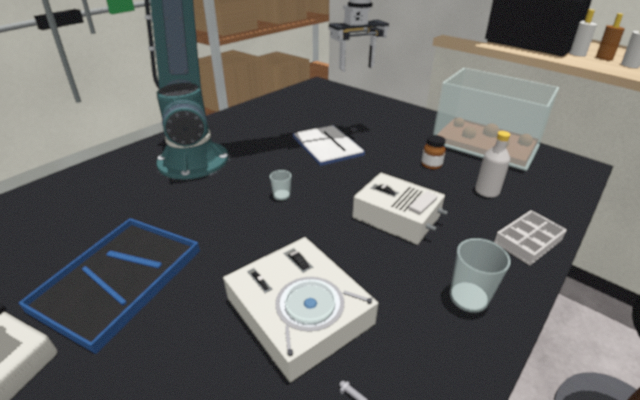

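The top view shows the light base with its wide wheel near (385,195), the narrow wheel near (432,204) and the stage near (420,147). The pump, with its own wheel, is on the left. I'll enlarge the light base to measure it.

```bash
python3 - <<'E'
from h import *
s=pickle.load(open("top1.pkl","rb"))
im=s["image"][95:245,340:490,::-1];cv2.imwrite("pics/c1.png",cv2.resize(im,(600,600),interpolation=cv2.INTER_CUBIC))
for p in [(378,104),(472,124),(455,236),(353,215),(386,194),(432,204)]: print(p,ray(s,p,.06))
print(ray(s,(420,147),.062), -np.array(s["R"]).T@s["t"])
E
```

```text
(378, 104) [ 0.74714396 -0.12380829  0.06      ]
(472, 124) [ 0.71472424 -0.29838999  0.06      ]
(455, 236) [ 0.50560097 -0.25987116  0.06      ]
(353, 215) [ 0.53748731 -0.08024277  0.06      ]
(386, 194) [ 0.57704145 -0.13834415  0.06      ]
(432, 204) [ 0.56152076 -0.22027661  0.06      ]
[ 0.66583623 -0.20004868  0.062     ] [ 0.412018   -0.01518754  0.78596362]
```

View pics/c1.png

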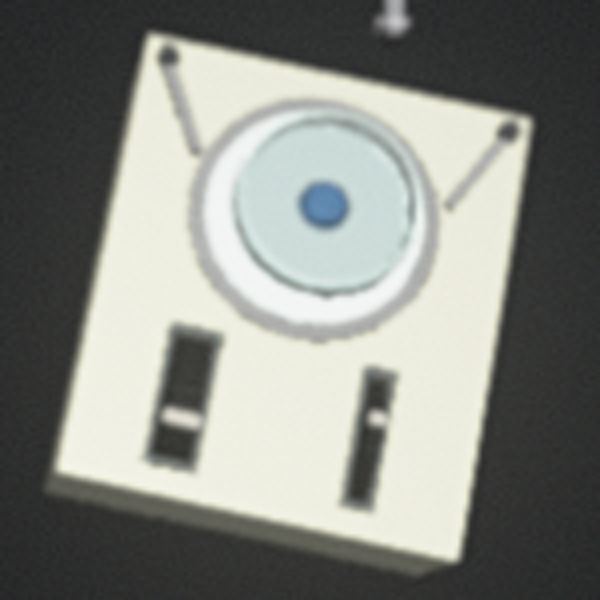

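The crop shows the wide slot centred at about image (386,194), and its direction is about -10.9° in world yaw. The white bar sits slightly before the top, so the value is about 0.5. I'll move above the slot with the fingers closed, turning tool y along the slot.

{"name": "apply_moves", "arguments": {
  "moves": [
    [[-1.1,-0.9,0,0.8,1],[-2.2,-1.8,0,1.6,1],[-3.3,-2.7,0,2.4,1],[-4.4,-3.6,0,3.2,1],[-5.5,-4.5,0,4.0,1],[-6.7,-5.4,0,4.8,1],[-7.9,-6.3,0,5.6,1],[-9.0,-7.2,0,6.4,1],[-10.2,-8.1,0,7.2,1],[-11.3,-9.0,0,7.7,1]]
  ]
}}

```text
time: 1.35
tool_pos: [0.5124, -0.0516, 0.4042]
ee_rot: [-3.141, -0.0, 1.38]
wrist_force: [0.6, 1.4, -0.2]
width: 0.0009
finger_force: 0.0
```

```bash
python3 - <<'E'
from h import *
s=take("wrist","w1")
o=telemetry.get_obs();print(o["time"],o["tool_pos"],o["ee_rot"],o["width"],o["wrist_force"])
w=np.array([.577,-.138,.06]);print(proj(s,[w]), proj(s,[[.559,-.135,.206]]))
E
```

```text
1.4 [ 0.51477086 -0.05744244  0.40303564] [3.14010248 0.00571136 1.37183064] 0.0007364462782145575 [ 2.530796   -3.72464622 -0.46105836]
[[381.78465979 245.35324734]] [[398.76048248 329.6141442 ]]
```

View pics/w1.png

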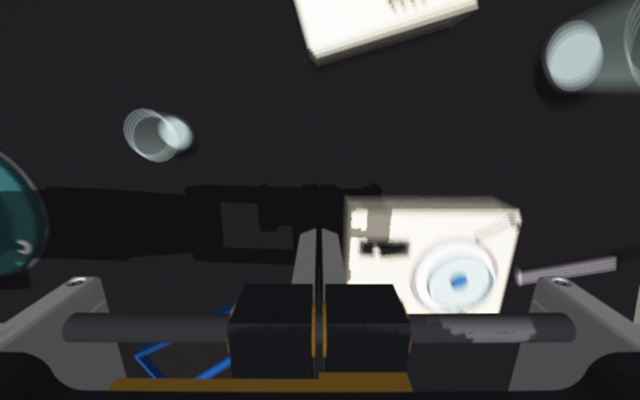

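The wrist view, blurred by the motion, shows the wide wheel at about (384,248), where I predicted (382,245). I'll finish the approach and let it settle.

{"name": "apply_moves", "arguments": {
  "moves": [
    [[-0.7,0.5,0,0,1],[-1.3,1.1,0.8,0,1],[-1.3,1.1,1.6,0,1],[-1.3,1.1,1.6,0,1],[-1.3,1.1,1.6,0,1]]
  ]
}}

```text
time: 2.02
tool_pos: [0.5541, -0.1233, 0.3261]
ee_rot: [3.14, 0.0, 1.385]
wrist_force: [-0.2, 0.2, 0.4]
width: 0.0003
finger_force: 0.0
```

```bash
cat > q.py <<'E'
from h import *
o=telemetry.get_obs();p=np.array(o["tool_pos"]);y=o["ee_rot"][2]
a=np.radians(-10.9);ex=np.array([np.cos(a),np.sin(a)]);ey=np.array([-ex[1],ex[0]])
d=p[:2]-np.array([.577,-.138])
print(o["time"],p.round(4),np.round(o["ee_rot"],4),o["width"],np.round(o["wrist_force"],2),"local x,y mm",1e3*d@ex,1e3*d@ey,"tip z",p[2]-.199)
E
python3 - <<'E'
from q import *
s=take("wrist","w2")
E
```

```text
2.025 [ 0.5541 -0.1233  0.3261] [3.14   0.     1.3846] 0.00026029819331594686 [-0.24  0.22  0.35] local x,y mm -25.31233006147694 10.086790355212422 tip z 0.12705657272809096
```

View pics/w2.png

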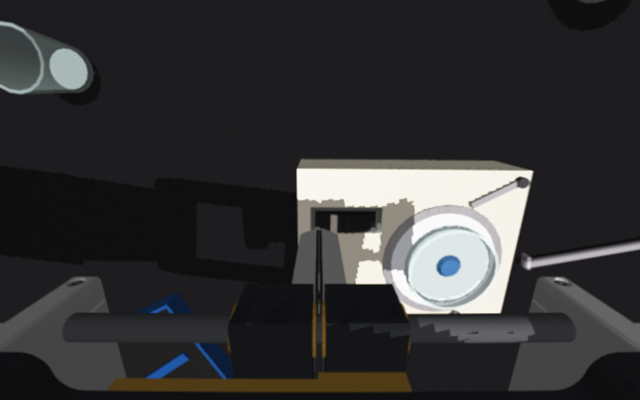

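The slot's far edge runs level from (311,207) to (382,207), so the alignment is good. I'll cross-check the wheel position against it.

```bash
python3 - <<'E'
from h import *
s=pickle.load(open("w2.pkl","rb"))
a=np.radians(-10.9);ex=np.array([np.cos(a),np.sin(a)]);ey=np.array([-ex[1],ex[0]])
l=[ray(s,p,.06)[:2] for p in [(311,207),(382,207),(297,169),(530,171)]]
for q in l:print(q,1e3*(q-[.577,-.138])@ex,1e3*(q-[.577,-.138])@ey)
for i in(0,2):
  d=l[i+1]-l[i];print(np.degrees(np.arctan2(d[1],d[0])),np.linalg.norm(d))
E
```

```text
[ 0.54814044 -0.11828316] -32.06726182928879 13.903916177218884
[ 0.61239163 -0.13035481] 33.30745077425428 14.199661559760147
[ 0.54274223 -0.08131098] -44.359352810580276 49.18828489042216
[ 0.74688861 -0.12122443] 163.651411797183 48.59808170237903
-10.640804265707994 0.0653753815539699
-11.062568802854008 0.20801160191804077
```

{"name": "apply_moves", "arguments": {
  "moves": [
    [[-0.18,0.15,0.4,0,1],[-0.18,0.15,0.8,0,1],[-0.18,0.15,1.0,0,1],[-0.18,0.15,1.0,0,1],[-0.18,0.15,1.0,0,1]]
  ]
}}

```text
time: 2.7
tool_pos: [0.5599, -0.134, 0.2755]
ee_rot: [3.14, 0.0, 1.384]
wrist_force: [0.4, -0.1, 0.3]
width: 0.0002
finger_force: 0.0
```

```bash
python3 q.py
```

```text
2.7 [ 0.5599 -0.134   0.2755] [3.140e+00 1.000e-04 1.384e+00] 0.0001748360867133948 [ 0.4  -0.07  0.33] local x,y mm -17.57974135868426 0.6768688613770869 tip z 0.07647250446049747
```

Next I press about 4 mm (tip at 0.068) and check the force.

{"name": "apply_moves", "arguments": {
  "moves": [
    [[0,0,0.1,0,1],[0,0,0.17,0,1],[0,0,0.17,0,1],[0,0,0.17,0,1]]
  ]
}}

```text
time: 3.2
tool_pos: [0.5595, -0.1339, 0.2663]
ee_rot: [-3.141, -0.0, 1.384]
wrist_force: [-0.4, -0.5, 0.4]
width: 0.0005
finger_force: 0.4
```

```bash
python3 q.py
```

```text
3.2 [ 0.5595 -0.1339  0.2663] [-3.1414e+00 -1.0000e-04  1.3839e+00] 0.0005218892822881128 [-0.42 -0.51  0.38] local x,y mm -17.945684225074274 0.7134207667552419 tip z 0.06728307561919972
```

{"name": "apply_moves", "arguments": {
  "moves": [
    [[0,0.1,0,0,1],[0,0.2,0,0,1],[0,0.3,0,0,1],[0,0.36,0,0,1],[0,0.36,0,0,1]]
  ]
}}

```text
time: 3.82
tool_pos: [0.578, -0.1375, 0.2668]
ee_rot: [3.139, 0.0, 1.384]
wrist_force: [0.7, -1.2, 4.2]
width: 0.0002
finger_force: 2.2
```

```bash
python3 q.py
```

```text
3.825 [ 0.578  -0.1375  0.2668] [3.1390e+00 2.0000e-04 1.3839e+00] 0.00016958481279240063 [ 0.67 -1.24  4.18] local x,y mm 0.8402158103984283 0.703074072214557 tip z 0.0677636242197373
```

Force is 4.2 N at the top, so the press is right. I'll continue the stroke, then lift and look.

{"name": "apply_moves", "arguments": {
  "moves": [
    [[0,0.1,0,0,1],[0,0.2,0,0,1],[0,0.3,0,0,1],[0,0.36,0,0,1],[0,0.36,0,0,1],[0,0.36,-0.4,0,1],[0,-0.4,-0.6,0,1],[0,-0.9,-0.9,0,1],[0,-0.9,-0.9,0,1],[0,-0.9,-0.9,0,1]]
  ]
}}

```text
time: 5.08
tool_pos: [0.5333, -0.1289, 0.3104]
ee_rot: [-3.141, -0.0, 1.384]
wrist_force: [-0.9, 0.2, 0.1]
width: 0.0007
finger_force: 0.0
```

```bash
python3 - <<'E'
from q import *
a=[]
for n in("top","wrist"):
  s=take(n,n+"3")
  u,v=proj(s,[.577,-.138,.068])[0].astype(int);print(u,v)
  c=s["image"][max(v-40,0):v+40,max(u-50,0):u+50,::-1];a.append(cv2.resize(c,(500,400),interpolation=cv2.INTER_CUBIC)[:, :400])
cv2.imwrite("pics/c3.png",np.hstack(a))
E
```

```text
5.075 [ 0.5333 -0.1289  0.3104] [-3.1412e+00 -3.0000e-04  1.3839e+00] 0.0006648796502160095 [-0.92  0.16  0.15] local x,y mm -44.62907400965684 0.6445109779978144 tip z 0.11142910321542643
386 193
371 221
```

View pics/c3.png

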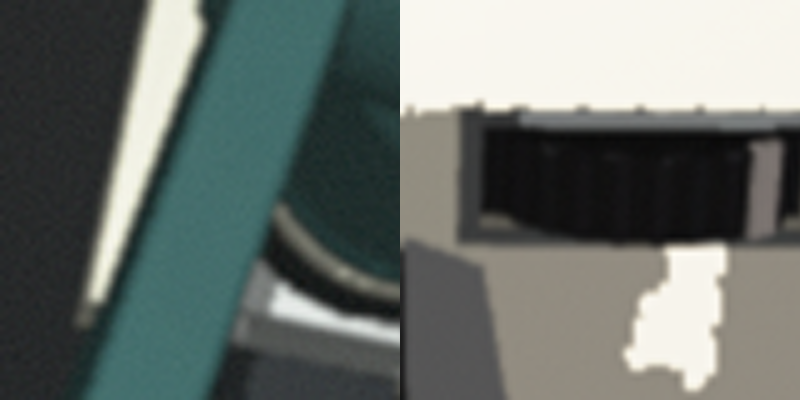

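The arm hides the wheel in the top view. The wrist crop shows the white bar now well past the top, at image (394,219). I'll work out its angle.

```bash
python3 - <<'E'
from h import *
s=pickle.load(open("wrist3.pkl","rb"));a=np.radians(-10.9)
for v in np.arange(.9,1.55,.1):
  t=v-.8;x=.03*np.sin(t);print(round(v,2),proj(s,[.577+.0005+x*np.cos(a),-.137+x*np.sin(a),.042+.03*np.cos(t)])[0])
E
```

```text
0.9 [376.71476204 221.70249307]
1.0 [380.17119994 221.5220988 ]
1.1 [383.46511054 221.21501567]
1.2 [386.55365442 220.78656387]
1.3 [389.39831484 220.2440018 ]
1.4 [391.96562156 219.59628691]
1.5 [394.22766731 218.85379427]
```

The bar matches a value of about 1.49, which is at the stop, and the tip is clear at 0.11 m. I'll hand the job in.

```bash
python3 -c "
from bench import ticket
print(ticket.close_job())"
```

```text
the job is handed in; nothing more can be done
None
```

I rolled the wide thumbwheel to about 1.49 rad by the wrist camera (stop at 1.50, needs over 1.30), kept clear of the other two wheels, left the arm touching nothing, and handed the job in at about 5 s; no verdict was returned.

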